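# Exchange the pot that stands hemmed in between two bottles in the bench rack

## Task

The yellow pot is wanted on the pocket scale, but in the bench rack it is hemmed in by the brown bottle and the white jar: first stand both of those upright on the blue mat, then set the yellow pot in the middle of the scale's white weighing plate. Put the small steel tin into the pot's empty place in the middle of the rack, and only then stand the bottle and the jar back in the rack, each at the end where it stood before. Do not topple either of them, and leave the green-rimmed tin where it is.

Things in the scene. Friction and masses are not known exactly. Their poses are not given: they have to be found in the camera images.
- rack: dark wooden trough fixed to the bench, open top, green floor; outside 78 (x) x 192 (y) x 32 mm high, walls and floor 6 mm thick. Origin: centre of its underside; y along its length. Three places in a row on its floor, at y = -58, 0 and +58 mm: bottle and jar stand at the ends (either way round), the yellow pot in the middle. Its place and yaw vary.
- flux_bottle: brown glass bottle with a black screw cap, round, 48 mm diameter, 94 mm high overall, straight-sided to about 55 mm above its base, about 0.11 kg; stands upright in one end of the rack at the start. Origin: centre of its underside, z up.
- white_jar: white plastic jar with a red lid, round, 48 mm diameter, 85 mm high, straight-sided body to about 55 mm above its base, lid 43 mm diameter and 16 mm high, about 0.12 kg; stands upright in the other end of the rack at the start. Origin: centre of its underside, z up.
- yellow_pot: yellow plastic pot with a smaller clear lid, round; body 47 mm diameter and 16 mm high (grasp it there), 24 mm high with the lid, about 45 g; stands in the middle of the rack at the start, lower than the rack walls. Origin: centre of its underside, z up.
- steel_tin: small open round tin of bare grey steel, 54 mm outside diameter, 13 mm high, about 30 g; lies flat on the bench in front of the rack. Origin: centre of its underside, z up.
- green_tin: open round tin with a green rim and a tan inside, 63 mm diameter, 16 mm high; a loose bystander on the bench in front of the rack, to be left alone. Origin: centre of its underside.
- mat: flat blue mat fixed on the bench, 160 (x) x 120 (y) x 3 mm; the side area for the bottle and the jar. Origin: centre of its underside, x along its length, z up.
- pan (a point): point in the middle (6 mm nearer the robot than the exact centre) of the white plate, 58 x 60 mm, on top of the black pocket scale (base 118 x 74 mm, top 13 mm above the bench, fixed); z up, x along the 118 mm length, away from the robot to the hinge. The thin black lid stands open, hinged 42 mm from this point in +x, leaning 13 deg back from upright, 112 mm high, 74 mm wide.
Things that resemble listed ones, but are neither listed nor needed, are in the scene too. Leave any turquoise look-alike of the steel_tin alone.

How it is judged:
By the outcome, as a careful person would: the job done as asked, in the order asked, and still so for the second after the job is handed in, with the robot touching nothing.
It also fails if it takes over 144 s, if anything falls off the work surface, if the arm or the gripper's body presses on something with over 40 N, if the wrist force passes 120 N, or if a joint passes its speed limit or range.

## Robot

A 7-joint arm with a two-finger parallel gripper is mounted at the origin on a cart in front of the work surface, level with it; the furniture and walls round the work are solid. World frame = base frame: x ahead of the robot, y to its left, z up, the work surface at z = 0. Lengths are in m, angles in rad, forces in N, time in s.
With the tool pointing down it reaches from about 0.425 to 0.925 m from the base axis. Payload 6.8 kg.
Tool frame: the origin (TCP) lies midway between the tips of the shut fingers; the grasp point (between the pads) lies r.grip_point_offset behind it (r.grip_point_offset is the distance from the TCP to the grasp point, in m); z points along the fingers, y is the line along which they close (so a half turn about z gives the same grasp; the last joint's range is limited). The gripper opens to 85 mm and grips with 20 to 120 N. Pads are 22 mm wide; open, the fingers measure 114 mm over their backs; the gripper's body (76 mm by 85 mm) begins 54 mm behind the grasp point. The pads swing forward as they close: fully open they stand 13 mm farther back than shut.
Start: joints at [-1.357, 0.477, 0.022, 1.555, -0.011, 1.109, -0.083], TCP at [0.213, 0.64, 0.231] pointing down, gripper open.
Joint ranges: [-2.96, 2.96], [-0.34, 2.1], [-1.41, 1.46], [0.24, 2.44], [-1.37, 4.51], [0.17, 1.92], [-2.96, 2.96]. Speed limits (rad/s): [2.39, 2.39, 3.14, 3.14, 3.14, 3.14, 3.14].

## Interface

Orientations are given as a rotation vector (axis times angle).
In Python, from bench import r gives the robot as it stands. The module is installed in compiled form; this text tells all that it offers.
- The arm moves only by the shell command python3 -m crank 'ROWS' [FORCE]. ROWS is JSON, a list of rows, each a list of 5 numbers: the shift along the world's x, y, z in units of 200 mm (1.0 is 200 mm), then the turn about the world's z in units of 45 degrees (1.0 is 45 degrees), then the opening, from -1 (shut) to 1 (fully open). In form: [[dx, dy, dz, turn, jaw], ...]. A call has 1 to 8 rows; each row shifts and turns the commanded pose from where the row before left it; what a row does not reach is not made up. A row lasts 1/12 s, in which the tool goes at most 41.7 mm and 7.16 degrees, less where a joint would pass 70% of its speed; a pose out of reach is approached as far as the arm can. A call with a number of a shift or a turn outside -1 to 1 is refused whole. A call with a gripper value outside its range is refused whole. The fingers move at their own pace and stop on an object; FORCE is the grip in N (left out, the last holds). Time passes only in rows, so rows that do not move let the fingers close. It gives the time, the measured TCP pose, the force, the opening and the grip force at its end, in the units of the state.
- r.get_obs(): the state, without advancing time (a new reading comes with each control period).
- r.grab_frame(name): name is "side" or "top" or "wrist"; returns the picture (420x560x3 uint8, blue, green, red); there is no depth.
- r.camera_model(name): a dict with "fx", "fy", "cx", "cy" (pixels), "distortion" ([k1, k2, p1, p2, k3] as OpenCV has them; the pictures are not rectified), "R" (3x3) and "t" (3): a world point X has camera coordinates R X + t. Camera axes: x right, y down, z forward; pixel columns grow to the right and rows downward; lengths in m; the calibration is good to about 2 mm. A picture is of the moment at which its call begins: read the wrist's pose just before it. camera_model takes no time and is no camera call; for the wrist camera it gives the pose at the moment of the call.
- r.hand_in(): hands the job in; it is judged then, once.
The state is a dict: "clock": time; "joints": joint angles; "qvel": joint speeds; "tau": joint torques, N m; "tcp_pos": TCP position; "orientation": TCP orientation; "contact_force": force on the tool from outside, world axes, zero at the start; "moment": the same for the moment, N m; "grip_width": finger opening in m; "gripper_force": force on a finger pad.
Only numpy, scipy, OpenCV 4.12 (cv2) and the standard library are available. Lean on these libraries where they do the work, as an engineer would, in place of code of your own. Each camera call takes 0.05 s, during which the arm holds its last target. There are 200 camera calls.

## Working session

There is one attempt and no reset: what is moved stays moved. The work goes in short steps, Python scripts to look and compute and a shell command to move; the robot and the scene stay as the last step left them, time stands still between calls to the robot, and variables do not carry over. Pictures are saved under pics/ and viewed, at most 14 in all, crops included, and the job is handed in when it is done.

```bash
mkdir -p pics; cat > h.py <<'E'
from bench import r
import numpy as np, cv2
def snap(n,f):
    m=r.camera_model(n); im=r.grab_frame(n); cv2.imwrite('pics/'+f,im); return im,m
def pt(m,u,v,z):
    K=np.array([[m['fx'],0,m['cx']],[0,m['fy'],m['cy']],[0,0,1]])
    p=cv2.undistortPoints(np.array([[[u,v]]],float),K,np.array(m['distortion']))[0,0]
    R=np.array(m['R']);t=np.array(m['t']); d=R.T@np.array([p[0],p[1],1]); c=-R.T@t
    return c+d*(z-c[2])/d[2]
def px(m,X):
    K=np.array([[m['fx'],0,m['cx']],[0,m['fy'],m['cy']],[0,0,1]])
    return cv2.projectPoints(np.array([X],float),cv2.Rodrigues(np.array(m['R']))[0],np.array(m['t'],float),K,np.array(m['distortion']))[0][0,0]
E
python3 - <<'E'
from h import *
for n in('top','side'):
    im,m=snap(n,n+'0.png'); print(n,-np.array(m['R']).T@np.array(m['t']),m['fx'])
o=r.get_obs(); print(o,r.grip_point_offset)
E
```

```text
top [0.41423078 0.01553328 1.12952296] 509.5354267064596
side [0.5594704  0.69389933 0.55255512] 411.17194327679846
{'clock': 0.1, 'joints': array([-1.35710412,  0.47773798,  0.02231597,  1.55634577, -0.01149625,
        1.10929342, -0.08310492]), 'qvel': array([-1.15741819e-03, -2.13598787e-03,  6.49031150e-05, -1.37950195e-03,
        4.19485151e-04, -1.70678215e-03, -7.80927602e-05]), 'tau': array([ 4.41475233e-03, -5.97762859e+01,  1.61389478e+00, -2.81952381e+01,
        1.28683928e-02,  5.09076417e-03, -1.51912855e-05]), 'tcp_pos': array([0.21330793, 0.63984979, 0.23041152]), 'orientation': array([-5.03204212e-01, -3.10087329e+00,  2.59103163e-03]), 'contact_force': array([0.74037   , 0.07344192, 0.55761603]), 'moment': array([-0.02758471, -0.01425304, -0.00737927]), 'gripper_force': 0.0, 'grip_width': 0.08559480593853204} 0.0187
```

View pics/top0.png

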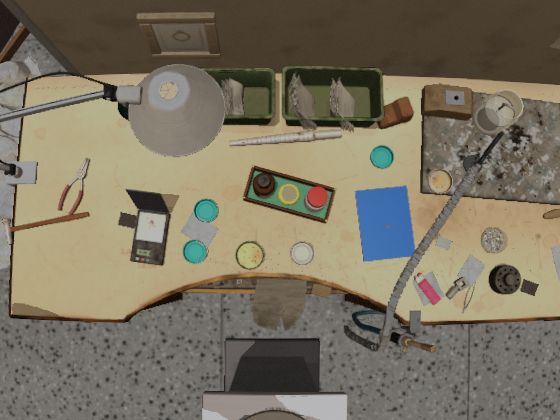

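View pics/side0.png

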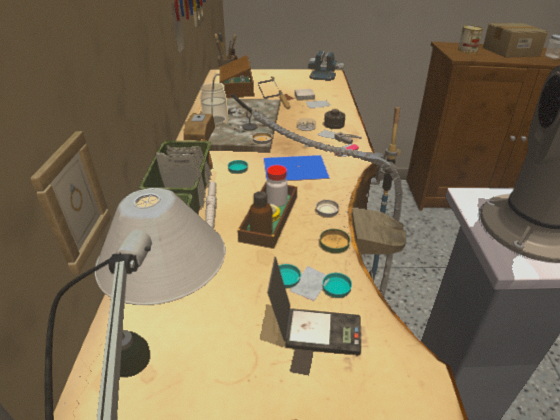

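```bash
python3 - <<'E'
from h import *
a=cv2.imread('pics/top0.png')[150:285,115:425]
cv2.imwrite('pics/c1.png',cv2.resize(a,None,fx=2.58,fy=2.58,interpolation=cv2.INTER_CUBIC))
a=cv2.imread('pics/side0.png')[140:360,225:375]
cv2.imwrite('pics/c2.png',cv2.resize(a,None,fx=2.7,fy=2.7,interpolation=cv2.INTER_CUBIC))
E
```

```text
(no output)
```

View pics/c1.png

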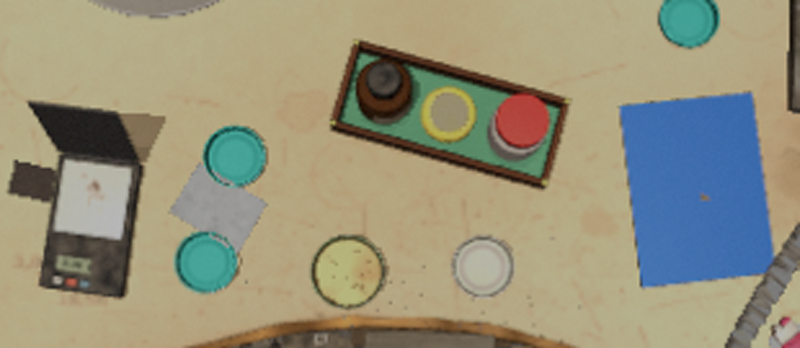

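View pics/c2.png

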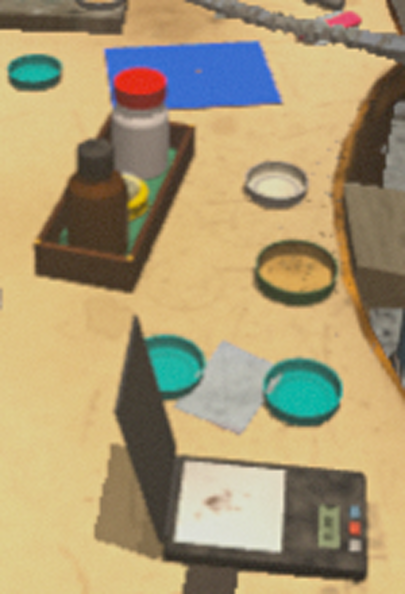

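```bash
cat > m.py <<'E'
from h import *
m=r.camera_model('top')
f=lambda u,v,z:pt(m,115+u/2.58,150+v/2.58,z)
def show(n,L,z):
    P=np.array([f(u,v,z) for u,v in L]);c=P.mean(0)
    print(n,c.round(4)[:2])
    if len(P)==4:
        e=np.roll(P,-1,0)-P
        print('   len',np.linalg.norm(e,axis=1).round(3),'ang',np.degrees(np.arctan2(e[:,1],e[:,0])).round(1))
show('rack',[(357,43),(569,100),(546,184),(332,127)],.032)
show('mat',[(621,105),(752,92),(774,272),(642,287)],.003)
show('plate',[(64,158),(133,163),(124,239),(54,234)],.014)
show('pot',[(448,114)],.018)
show('bottlecap',[(384,76)],.094)
show('jarlid',[(522,121)],.085)
show('steel',[(483,266)],.013)
show('green',[(348,271)],.016)
show('turq',[(689,18)],.013)
show('scaletop lid',[(30,102),(118,108)],.12)
show('scale front',[(41,287),(125,297)],.013)
E
python3 m.py
```

```text
rack [ 0.5886 -0.0296]
   len [0.187 0.075 0.187 0.075] ang [-104.8  164.3   75.4  -15.6]
mat [ 0.529  -0.2462]
   len [0.118 0.159 0.118 0.159] ang [ -83.7 -174.3   96.3    5.9]
plate [0.5153 0.2765]
   len [0.061 0.066 0.062 0.066] ang [-93.6 174.9  86.7  -5.5]
pot [ 0.5901 -0.0276]
bottlecap [0.6085 0.0267]
jarlid [ 0.5743 -0.0847]
steel [ 0.4606 -0.0579]
green [0.4555 0.0565]
turq [ 0.6782 -0.2397]
scaletop lid [0.5793 0.2703]
scale front [0.4349 0.2836]
```

```bash
python3 -m crank '[[0.07,-0.18,0.02,0.04,1],[0.07,-0.18,0.02,0.04,1],[0.07,-0.18,0.02,0,1],[0.07,-0.18,0.02,0,1],[0.07,-0.18,0.02,0,1],[0.07,-0.18,0.02,0,1],[0.07,-0.18,0.02,0,1],[0.07,-0.18,0.02,0,1]]'
python3 -m crank '[[0.08,-0.18,0.02,0,1],[0.08,-0.18,0.02,0,1],[0.08,-0.18,0.02,0,1],[0.08,-0.18,0,0,1],[0.08,-0.18,0,0,1],[0.08,-0.18,0,0,1],[0.08,-0.18,0,0,1],[0.08,-0.18,0,0,1]]'
```

```text
clock: 0.77
tcp_pos: [0.3257, 0.3503, 0.2632]
orientation: [-0.406, -3.115, 0.001]
contact_force: [0.2, 0.8, -0.6]
grip_width: 0.0852
gripper_force: 0.0
clock: 1.43
tcp_pos: [0.4536, 0.0624, 0.2753]
orientation: [-0.406, -3.115, -0.001]
contact_force: [0.7, -0.1, -0.4]
grip_width: 0.0856
gripper_force: 0.0
```

```bash
python3 -m crank '[[0.1,-0.15,0.05,0,1],[0.1,-0.15,0.05,0,1],[0.1,-0.15,0.05,0,1],[0,0,0.05,0,1],[0,0,0,0,1],[0,0,0,0,1]]'
python3 - <<'E'
from h import *
o=r.get_obs(); im,m=snap('wrist','w1.png'); R=np.array(m['R']);print(o['tcp_pos'],-R.T@np.array(m['t']),R[2],m['fx'])
for n,X in dict(pot=(.590,-.0277,.018),tin=(.4606,-.0579,.013),jar=(.574,-.086,.09),bot=(.605,.027,.1)).items(): print(n,px(m,X))
E
```

```text
clock: 1.93
tcp_pos: [0.5133, -0.0252, 0.315]
orientation: [-0.406, -3.115, -0.001]
contact_force: [0.2, 1.0, -0.8]
grip_width: 0.0856
gripper_force: 0.0
[ 0.513297   -0.02522759  0.31501553] [ 0.43190613 -0.00375853  0.45722959] [ 0.31283243 -0.08309639 -0.9461664 ] 317.21039709239335
pot [285.62679773 215.38710678]
tin [240.95168429 133.43301352]
jar [239.55102314 234.47812613]
bot [334.14880487 238.48987816]
```

View pics/w1.png

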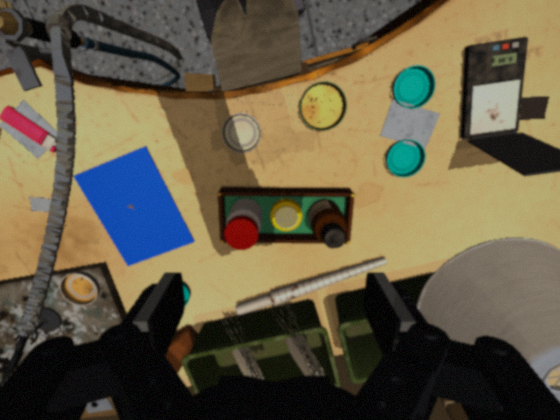

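```bash
python3 - <<'E'
from h import *
m=r.camera_model('top');w=r.camera_model('wrist')
for u,v in [(478,160),(440,203),(425,237),(410,265)]:
    print(u,v,[(h,pt(m,u,v,h)[:2].round(3).tolist(),px(w,pt(m,u,v,h)).round().tolist()) for h in(.02,.1,.2,.25)])
P=np.array([pt(w,*q,.014) for q in [(473,80),(523,84),(518,134),(470,130)]]);print(P.round(3),P.mean(0))
P=np.array([pt(w,*q,.032) for q in [(220,188),(352,188)]]);print(P.round(3))
E
```

```text
478 160 [(0.02, [0.674, -0.466], [42.0, 326.0]), (0.1, [0.655, -0.431], [18.0, 348.0]), (0.2, [0.632, -0.388], [-28.0, 392.0]), (0.25, [0.62, -0.366], [-64.0, 426.0])]
440 203 [(0.02, [0.573, -0.369], [67.0, 260.0]), (0.1, [0.562, -0.341], [44.0, 276.0]), (0.2, [0.547, -0.307], [-1.0, 310.0]), (0.25, [0.54, -0.289], [-38.0, 337.0])]
425 237 [(0.02, [0.496, -0.332], [67.0, 208.0]), (0.1, [0.491, -0.307], [42.0, 220.0]), (0.2, [0.483, -0.275], [-8.0, 243.0]), (0.25, [0.479, -0.26], [-49.0, 263.0])]
410 265 [(0.02, [0.435, -0.296], [70.0, 161.0]), (0.1, [0.433, -0.274], [44.0, 167.0]), (0.2, [0.431, -0.245], [-9.0, 180.0]), (0.25, [0.43, -0.231], [-53.0, 191.0])]
[[0.472 0.253 0.014]
 [0.493 0.315 0.014]
 [0.557 0.308 0.014]
 [0.535 0.245 0.014]] [0.51396201 0.28012175 0.014     ]
[[ 0.522 -0.104  0.032]
 [ 0.568  0.072  0.032]]
```

```bash
python3 -m crank '[[0.152,-0.152,0,0,1],[0.152,-0.152,0,0,1],[0,0,-0.2,0,1],[0,0,-0.2,0,1],[0,0,-0.2,0,1],[0,0,-0.2,0,1],[0,0,0,0,1],[0,0,0,0,1]]'
python3 - <<'E'
from h import *
print(r.get_obs()['tcp_pos']); snap('wrist','w2.png')
E
```

```text
clock: 2.65
tcp_pos: [0.5704, -0.0831, 0.1537]
orientation: [-0.402, -3.11, 0.001]
contact_force: [0.0, -0.1, 0.7]
grip_width: 0.085
gripper_force: 0.0
[ 0.57038791 -0.08305578  0.15365219]
```

View pics/w2.png

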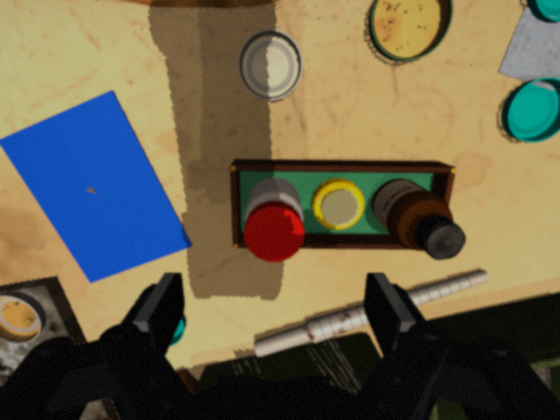

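```bash
python3 - <<'E'
from h import *
w=r.camera_model('wrist')
for n,u,v,z in [('jar',275,232,.091),('pot',339,205,.024),('potlid',341,207,.03),('tin',270,64,.0125),('cap',442,238,.1),('r1',233,162,.032),('r2',456,168,.032),('jarbase',274,210,.02)]: print(n,pt(w,u,v,z).round(4))
E
```

```text
jar [ 0.5758 -0.0839  0.091 ]
pot [ 0.5923 -0.0279  0.024 ]
potlid [ 0.5924 -0.0273  0.03  ]
tin [ 0.4621 -0.0581  0.0125]
cap [0.6054 0.0259 0.1   ]
r1 [ 0.5291 -0.1081  0.032 ]
r2 [0.5822 0.0734 0.032 ]
jarbase [ 0.5832 -0.0866  0.02  ]
```

```bash
python3 -m crank '[[0.022,-0.01,-0.15,0,1],[0,0,-0.15,0,1],[0,0,-0.15,0,1],[0,0,-0.1,0,1],[0,0,-0.05,0,1],[0,0,0,0,1],[0,0,0,0,1]]'
python3 -m crank '[[0,0,0,0,-1],[0,0,0,0,-1],[0,0,0,0,-1],[0,0,0,0,-1],[0,0,0,0,-1],[0,0,0,0,-1],[0,0,0,0,-1],[0,0,0,0,-1]]' 40
```

```text
clock: 3.28
tcp_pos: [0.5785, -0.0866, 0.0374]
orientation: [0.405, 3.112, 0.001]
contact_force: [-0.0, 0.2, -0.0]
grip_width: 0.0856
gripper_force: 0.0
clock: 3.95
tcp_pos: [0.5778, -0.0864, 0.0368]
orientation: [0.405, 3.113, 0.001]
contact_force: [-1.2, 1.4, 7.8]
grip_width: 0.0465
gripper_force: 40.1
```

```bash
python3 -m crank '[[0,0,0.05,0,-1],[0,0,0.1,0,-1],[0,0,0.15,0,-1],[0,0,0.15,0,-1],[0,-0.1,0,0,-1],[-0.02,-0.15,0,0,-1],[-0.02,-0.15,0,0,-1],[0,-0.15,0,0,-1]]'
python3 -m crank '[[0,-0.1,0,0,-1],[0,-0.05,0,0,-1],[0,0,-0.1,0,-1],[0,0,-0.1,0,-1],[0,0,-0.1,0,-1],[0,0,0,0,-1],[0,0,0,0,-1]]'
```

```text
clock: 4.62
tcp_pos: [0.5679, -0.1975, 0.1262]
orientation: [-0.405, -3.115, -0.0]
contact_force: [0.2, -0.6, -1.6]
grip_width: 0.0465
gripper_force: 42.0
clock: 5.2
tcp_pos: [0.5682, -0.2254, 0.0648]
orientation: [-0.404, -3.113, -0.001]
contact_force: [0.3, 0.1, -1.2]
grip_width: 0.0464
gripper_force: 42.0
```

```bash
python3 -m crank '[[0,0,-0.06,0,-1],[0,0,-0.06,0,-1],[0,0,-0.02,0,-1],[0,0,-0.01,0,-1],[0,0,0,0,-1],[0,0,0,0,-1]]'
```

```text
clock: 5.7
tcp_pos: [0.5689, -0.2267, 0.0355]
orientation: [0.406, 3.115, -0.0]
contact_force: [-1.1, 0.3, -1.2]
grip_width: 0.0461
gripper_force: 42.0
```

```bash
python3 -m crank '[[0,0,-0.007,0,-1],[0,0,0,0,-1],[0,0,0,0,-1]]'; python3 -m crank '[[0,0,0,0,1],[0,0,0,0,1],[0,0,0,0,1],[0,0,0,0,1],[0,0,0,0,1],[0,0,0,0,1],[0,0,0,0,1]]'
```

```text
clock: 5.95
tcp_pos: [0.5689, -0.2266, 0.0341]
orientation: [0.406, 3.115, -0.0]
contact_force: [0.1, -1.2, -1.0]
grip_width: 0.0462
gripper_force: 42.0
clock: 6.53
tcp_pos: [0.5688, -0.2266, 0.0339]
orientation: [0.406, 3.115, 0.0]
contact_force: [-0.2, 0.4, -0.4]
grip_width: 0.0851
gripper_force: 0.0
```

```bash
python3 -m crank '[[0,0,0.1,0,1],[0,0,0.15,0,1],[0,0,0.2,0,1],[0,0,0.2,0,1],[0.02,0.18,0,0,1],[0.02,0.18,0,0,1],[0.03,0.18,0,0,1],[0.03,0.18,0,0,1]]'
python3 -m crank '[[0.03,0.18,0,0,1],[0.03,0.18,0,0,1],[0.02,0.14,0,0,1],[0,0.05,0,0,1],[0,0,0,0,1],[0,0,0,0,1]]'
```

```text
clock: 7.2
tcp_pos: [0.5888, -0.0811, 0.1644]
orientation: [0.407, 3.114, 0.001]
contact_force: [1.1, 0.1, -0.6]
grip_width: 0.0855
gripper_force: 0.0
clock: 7.7
tcp_pos: [0.6046, 0.0267, 0.1639]
orientation: [-0.405, -3.115, 0.001]
contact_force: [-0.3, -0.1, 0.4]
grip_width: 0.0853
gripper_force: 0.0
```

```bash
python3 -m crank '[[0,0,-0.15,0,1],[0,0,-0.15,0,1],[0,0,-0.15,0,1],[0,0,-0.12,0,1],[0,0,-0.06,0,1],[0,0,0,0,1],[0,0,0,0,1]]'
python3 -m crank '[[0,0,0,0,-1],[0,0,0,0,-1],[0,0,0,0,-1],[0,0,0,0,-1],[0,0,0,0,-1],[0,0,0,0,-1],[0,0,0,0,-1],[0,0,0,0,-1]]' 40
```

```text
clock: 8.28
tcp_pos: [0.6049, 0.0254, 0.0383]
orientation: [-0.409, -3.115, 0.001]
contact_force: [-0.3, -0.4, 0.5]
grip_width: 0.0854
gripper_force: 0.0
clock: 8.95
tcp_pos: [0.6058, 0.0275, 0.0396]
orientation: [0.405, 3.113, 0.001]
contact_force: [-1.1, -1.1, 6.9]
grip_width: 0.046
gripper_force: 40.5
```

```bash
python3 -m crank '[[0,0,0.05,0,-1],[0,0,0.1,0,-1],[0,0,0.18,0,-1],[0,0,0.18,0,-1],[0,0,0.18,0,-1],[-0.1,-0.1,0,0,-1],[-0.1,-0.16,0,0,-1],[-0.1,-0.16,0,0,-1]]'
python3 -m crank '[[-0.1,-0.16,0,0,-1],[-0.1,-0.16,0,0,-1],[-0.05,-0.18,0,0,-1],[-0.03,-0.18,0,0,-1],[0,-0.1,0,0,-1],[0,-0.05,0,0,-1],[0,0,0,0,-1],[0,0,0,0,-1]]'
```

```text
clock: 9.62
tcp_pos: [0.5446, -0.0563, 0.1774]
orientation: [0.4, 3.114, 0.002]
contact_force: [0.4, -0.9, -1.5]
grip_width: 0.0465
gripper_force: 41.6
clock: 10.28
tcp_pos: [0.489, -0.2217, 0.1761]
orientation: [-0.405, -3.115, -0.001]
contact_force: [0.1, -0.2, -1.3]
grip_width: 0.0463
gripper_force: 41.6
```

```bash
python3 -m crank '[[-0.015,-0.045,-0.15,0,-1],[0,0,-0.15,0,-1],[0,0,-0.15,0,-1],[0,0,-0.12,0,-1],[0,0,-0.08,0,-1],[0,0,-0.03,0,-1],[0,0,0,0,-1],[0,0,0,0,-1]]'
```

```text
clock: 10.95
tcp_pos: [0.4866, -0.2305, 0.0404]
orientation: [0.403, 3.115, 0.001]
contact_force: [0.6, -0.3, -1.5]
grip_width: 0.0462
gripper_force: 41.6
```

```bash
python3 -m crank '[[0,0,-0.01,0,-1],[0,0,-0.01,0,-1],[0,0,0,0,-1],[0,0,0,0,-1]]'
```

```text
clock: 11.28
tcp_pos: [0.4866, -0.2315, 0.0366]
orientation: [0.405, 3.114, 0.0]
contact_force: [0.8, 0.0, 0.9]
grip_width: 0.0465
gripper_force: 41.9
```

```bash
python3 -m crank '[[0,0,-0.005,0,-1],[0,0,0,0,-1],[0,0,0,0,-1]]'
```

```text
clock: 11.53
tcp_pos: [0.4867, -0.2316, 0.0366]
orientation: [0.406, 3.113, 0.002]
contact_force: [-3.1, 3.0, 14.9]
grip_width: 0.0465
gripper_force: 43.1
```

```bash
python3 -m crank '[[0,0,0,0,1],[0,0,0,0,1],[0,0,0,0,1],[0,0,0,0,1],[0,0,0,0,1],[0,0,0,0,1],[0,0,0.1,0,1],[0,0,0.2,0,1]]'
python3 -m crank '[[0,0,0.2,0,1],[0,0,0.2,0,1],[0.06,0.18,0,0,1],[0.08,0.18,0,0,1],[0.1,0.17,0,0,1],[0.1,0.17,0,0,1],[0.1,0.17,0,0,1],[0.08,0.15,0,0,1]]'
python3 -m crank '[[0,0,0,0,1],[0,0,0,0,1],[0,0,0,0,1]]'
python3 - <<'E'
from h import *
print(r.get_obs()['tcp_pos']); im,m=snap('wrist','w3.png')
for X in [(.592,-.028,.024),(.5688,-.2266,.088),(.4866,-.2316,.097)]: print(px(m,X))
E
```

```text
clock: 12.2
tcp_pos: [0.4828, -0.2301, 0.092]
orientation: [-0.404, -3.107, -0.002]
contact_force: [1.5, 0.2, 0.1]
grip_width: 0.0855
gripper_force: 0.0
clock: 12.87
tcp_pos: [0.5909, -0.0246, 0.1749]
orientation: [0.403, 3.115, 0.001]
contact_force: [1.1, 0.1, -0.1]
grip_width: 0.0854
gripper_force: 0.0
clock: 13.12
tcp_pos: [0.5893, -0.0282, 0.1746]
orientation: [-0.406, -3.114, 0.001]
contact_force: [0.2, -0.2, 0.4]
grip_width: 0.0852
gripper_force: 0.0
[ 0.58929882 -0.02823978  0.17462915]
[275.09485834 196.58898681]
[ 28.06590448 253.32144375]
[-47.00413516 157.61220211]
```

View pics/w3.png

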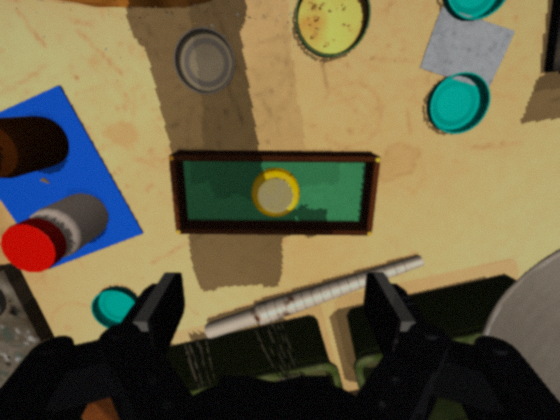

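```bash
python3 - <<'E'
from h import *
w=r.camera_model('wrist')
for u,v,z in [(276,193,.024),(205,60,.0125),(172,153,.032),(379,156,.032),(373,235,.032),(178,232,.032)]: print(pt(w,u,v,z).round(4))
print(np.mean([pt(w,u,v,.032) for u,v in [(172,153),(379,156),(373,235),(178,232)]],0))
E
```

```text
[ 0.5886 -0.0271  0.024 ]
[ 0.4592 -0.057   0.0125]
[ 0.5265 -0.107   0.032 ]
[0.5769 0.0715 0.032 ]
[0.6519 0.054  0.032 ]
[ 0.5999 -0.1288  0.032 ]
[ 0.58881567 -0.02758465  0.032     ]
```

```bash
python3 -m crank '[[0,0,-0.18,0,1],[0,0,-0.18,0,1],[0,0,-0.18,0,1],[0,0,-0.13,0,1],[0,0,-0.08,0,1],[0,0,-0.04,0,1],[0,0,0,0,1],[0,0,0,0,1]]'
```

```text
clock: 13.83
tcp_pos: [0.59, -0.0288, 0.0176]
orientation: [0.408, 3.114, -0.001]
contact_force: [-0.4, 0.3, 0.4]
grip_width: 0.0852
gripper_force: 0.0
```

```bash
python3 -m crank '[[0,0,-0.025,0,1],[0,0,-0.025,0,1],[0,0,0,0,1],[0,0,0,0,1]]'
python3 -m crank '[[0,0,0,0,-1],[0,0,0,0,-1],[0,0,0,0,-1],[0,0,0,0,-1],[0,0,0,0,-1],[0,0,0,0,-1],[0,0,0,0,-1],[0,0,0,0,-1]]' 30
```

```text
clock: 14.17
tcp_pos: [0.5899, -0.0274, 0.0071]
orientation: [0.405, 3.115, 0.0]
contact_force: [-0.3, 0.6, -0.6]
grip_width: 0.0857
gripper_force: 0.0
clock: 14.83
tcp_pos: [0.59, -0.0274, 0.0074]
orientation: [0.406, 3.115, 0.001]
contact_force: [-1.7, 0.1, 5.2]
grip_width: 0.0442
gripper_force: 30.3
```

```bash
python3 -m crank '[[0,0,0.06,0,-1],[0,0,0.15,0,-1],[0,0,0.18,0,-1],[0,0,0.18,0,-1],[0,0,0.18,0,-1],[0,0,0,0,-1],[0,0,0,0,-1]]'
python3 - <<'E'
from h import *
m=r.camera_model('top');s=r.camera_model('side')
for z in (.05,.1,.15,.2,.25,.3): print(z,'top lowX',pt(m,185,156,z)[:2].round(3),'right',pt(m,224,110,z)[:2].round(3),'side low x',pt(s,224,255,z)[:2].round(3),'apex t',pt(m,170,90,z)[:2].round(3),'apex s',pt(s,148,200,z)[:2].round(3))
E
```

```text
clock: 15.42
tcp_pos: [0.5914, -0.0277, 0.1598]
orientation: [0.405, 3.11, 0.002]
contact_force: [-1.1, 0.6, -0.9]
grip_width: 0.0444
gripper_force: 31.0
0.05 top lowX [0.668 0.199] right [0.772 0.117] side low x [0.666 0.148] apex t [0.82  0.239] apex s [ 0.851 -0.024]
0.1 top lowX [0.656 0.191] right [0.756 0.112] side low x [0.655 0.202] apex t [0.801 0.229] apex s [0.822 0.047]
0.15 top lowX [0.644 0.182] right [0.739 0.107] side low x [0.645 0.256] apex t [0.782 0.219] apex s [0.793 0.119]
0.2 top lowX [0.633 0.174] right [0.723 0.103] side low x [0.634 0.311] apex t [0.764 0.208] apex s [0.764 0.19 ]
0.25 top lowX [0.621 0.165] right [0.706 0.098] side low x [0.624 0.365] apex t [0.745 0.198] apex s [0.735 0.262]
0.3 top lowX [0.609 0.157] right [0.689 0.093] side low x [0.613 0.419] apex t [0.726 0.188] apex s [0.706 0.333]
```

```bash
python3 -m crank '[[-0.1,0.1,0,0,-1],[-0.12,0.16,0,0,-1],[-0.12,0.16,0,0,-1],[-0.12,0.16,0,0,-1],[-0.04,0.17,0,0,-1],[0,0.17,0,0,-1],[0,0.17,0,0,-1],[0,0.17,0,0,-1]]'
python3 -m crank '[[0,0.12,0,0,-1],[0,0.06,0,0,-1],[0,0,0,0,-1],[0,0,0,0,-1]]'
python3 - <<'E'
from h import *
print(r.get_obs()['tcp_pos']); im,m=snap('wrist','w4.png')
E
```

```text
clock: 16.08
tcp_pos: [0.4883, 0.2257, 0.156]
orientation: [-0.405, -3.114, 0.002]
contact_force: [-0.2, -0.6, -0.9]
grip_width: 0.0447
gripper_force: 31.0
clock: 16.42
tcp_pos: [0.4893, 0.2592, 0.1561]
orientation: [-0.406, -3.114, 0.003]
contact_force: [-0.3, -1.8, -0.2]
grip_width: 0.0444
gripper_force: 30.9
[0.48934291 0.25917996 0.15607982]
```

View pics/w4.png

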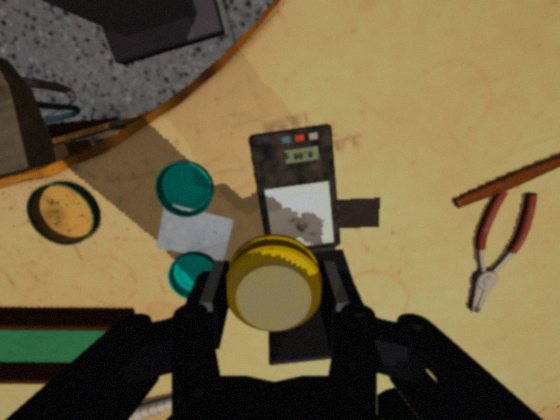

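```bash
python3 - <<'E'
from h import *
w=r.camera_model('wrist');R=np.array(w['R'])
A,B,C=[pt(w,u,v,.015) for u,v in [(264,187),(331,181),(338,242)]]
print(A.round(4),B.round(4),C.round(4),np.linalg.norm(A-B),np.linalg.norm(B-C),'centre',(A+C)/2)
d=(C-B)/np.linalg.norm(C-B);print(d,'pan',(A+C)/2-.006*d)
D,E=[pt(w,u,v,.013) for u,v in [(250,137),(330,125)]];print('front',D,E,(D+E)/2+ .0*d)
print('lidtop',pt(w,301,361,.122))
E
```

```text
[0.4781 0.2514 0.015 ] [0.4885 0.3122 0.015 ] [0.5502 0.3064 0.015 ] 0.06168353033136791 0.06202729518258522 centre [0.5141771  0.27889879 0.015     ]
[ 0.99574348 -0.09216785  0.        ] pan [0.50820264 0.27945179 0.015     ]
front [0.43159994 0.25138865 0.013     ] [0.43973275 0.3216286  0.013     ] [0.43566634 0.28650862 0.013     ]
lidtop [0.57999845 0.25356971 0.122     ]
```

```bash
python3 -m crank '[[0.106,0.1,0,0,-1],[0,0,0,0,-1],[0,0,-0.15,0,-1],[0,0,-0.15,0,-1],[0,0,-0.15,0,-1],[0,0,-0.1,0,-1],[0,0,0,0,-1],[0,0,0,0,-1]]'
```

```text
clock: 17.13
tcp_pos: [0.5109, 0.278, 0.0465]
orientation: [-0.41, -3.113, 0.004]
contact_force: [-0.5, -0.4, -0.1]
grip_width: 0.0446
gripper_force: 31.0
```

```bash
python3 -m crank '[[0,0.005,-0.06,0,-1],[0,0,-0.05,0,-1],[0,0,-0.02,0,-1],[0,0,0,0,-1],[0,0,0,0,-1]]'; python3 -m crank '[[0,0,-0.01,0,-1],[0,0,0,0,-1],[0,0,0,0,-1]]'
```

```text
clock: 17.55
tcp_pos: [0.511, 0.2814, 0.021]
orientation: [-0.406, -3.115, 0.0]
contact_force: [0.3, 0.0, 0.1]
grip_width: 0.0443
gripper_force: 31.0
clock: 17.8
tcp_pos: [0.5111, 0.2816, 0.0191]
orientation: [0.405, 3.115, 0.001]
contact_force: [0.0, -0.1, -1.5]
grip_width: 0.0444
gripper_force: 31.0
```

```bash
python3 -m crank '[[0,-0.01,-0.01,0,-1],[0,0,0,0,-1],[0,0,0,0,-1]]'; python3 -m crank '[[0,0,-0.006,0,-1],[0,0,0,0,-1],[0,0,0,0,-1]]'
```

```text
clock: 18.05
tcp_pos: [0.511, 0.2792, 0.0169]
orientation: [-0.406, -3.115, 0.0]
contact_force: [0.7, 1.1, -0.6]
grip_width: 0.0445
gripper_force: 31.0
clock: 18.3
tcp_pos: [0.511, 0.2795, 0.0156]
orientation: [-0.406, -3.115, 0.0]
contact_force: [0.5, -0.6, 0.0]
grip_width: 0.0445
gripper_force: 31.0
```

```bash
python3 -m crank '[[0,0,-0.005,0,-1],[0,0,0,0,-1],[0,0,0,0,-1]]'
```

```text
clock: 18.55
tcp_pos: [0.5109, 0.2794, 0.0146]
orientation: [-0.406, -3.115, 0.0]
contact_force: [-0.3, -0.8, -0.5]
grip_width: 0.0446
gripper_force: 31.0
```

```bash
python3 -m crank '[[0,0,-0.003,0,-1],[0,0,0,0,-1],[0,0,0,0,1],[0,0,0,0,1],[0,0,0,0,1],[0,0,0,0,1],[0,0,0,0,1],[0,0,0,0,1]]'
python3 -m crank '[[0,0,0.06,0,1],[0,0,0.15,0,1],[0,0,0.18,0,1],[0,0,0.18,0,1],[-0.1,-0.1,0.15,0,1],[-0.1,-0.1,0,0,1],[0,0,0,0,1],[0,0,0,0,1]]'
python3 - <<'E'
from h import *
print(r.get_obs()['tcp_pos']); im,m=snap('wrist','w5.png')
print(px(m,(.5095,.279,.038)),px(m,(.5095,.279,.015)),px(m,(.461,-.058,.013)))
E
```

```text
clock: 19.22
tcp_pos: [0.511, 0.2795, 0.0141]
orientation: [-0.406, -3.115, -0.0]
contact_force: [0.1, 0.4, -0.5]
grip_width: 0.0857
gripper_force: 0.0
clock: 19.88
tcp_pos: [0.4704, 0.2386, 0.1593]
orientation: [0.408, 3.115, 0.002]
contact_force: [-0.4, 1.0, -0.6]
grip_width: 0.0853
gripper_force: 0.0
[0.47036648 0.23862981 0.1592906 ]
[328.32308151 232.28713497] [324.43665787 223.00408968] [-11.36159275 259.07857207]
```

View pics/w5.png

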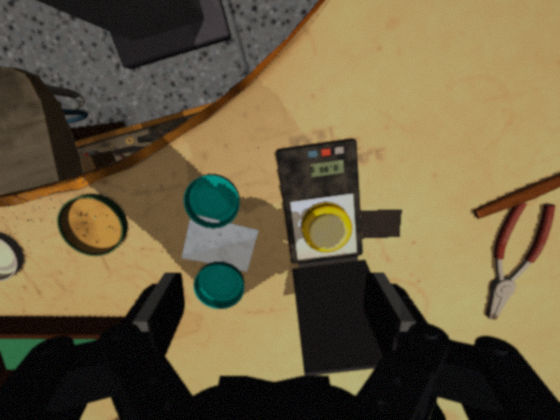

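```bash
python3 -m crank '[[0,-0.1,0,0,1],[0,-0.18,0,0,1],[0,-0.18,0,0,1],[0,-0.18,0,0,1],[0,-0.18,0,0,1],[0,-0.18,0,0,1],[-0.02,-0.18,0,0,1],[-0.02,-0.15,0,0,1]]'
python3 -m crank '[[-0.01,-0.1,0,0,1],[0,-0.05,0,0,1],[0,0,-0.18,0,1],[0,0,-0.15,0,1],[0,0,-0.1,0,1],[0,0,0,0,1],[0,0,0,0,1]]'
```

```text
clock: 20.6
tcp_pos: [0.4636, -0.0288, 0.1582]
orientation: [0.407, 3.115, -0.001]
contact_force: [0.9, -0.4, 0.9]
grip_width: 0.0857
gripper_force: 0.0
clock: 21.18
tcp_pos: [0.461, -0.056, 0.0715]
orientation: [-0.404, -3.113, 0.001]
contact_force: [-0.5, 0.1, -0.1]
grip_width: 0.0854
gripper_force: 0.0
```

```bash
python3 -m crank '[[0,-0.01,-0.12,0,1],[0,0,-0.1,0,1],[0,0,-0.06,0,1],[0,0,-0.04,0,1],[0,0,0,0,1],[0,0,0,0,1]]'
```

```text
clock: 21.68
tcp_pos: [0.462, -0.0584, 0.009]
orientation: [0.405, 3.114, 0.001]
contact_force: [-0.2, -0.7, -0.0]
grip_width: 0.0852
gripper_force: 0.0
```

```bash
python3 -m crank '[[0,0,-0.02,0,1],[0,0,-0.018,0,1],[0,0,0,0,1],[0,0,0,0,1]]'
python3 -m crank '[[0,0,0,0,-1],[0,0,0,0,-1],[0,0,0,0,-1],[0,0,0,0,-1],[0,0,0,0,-1],[0,0,0,0,-1],[0,0,0,0,-1]]' 25
```

```text
clock: 22.02
tcp_pos: [0.4611, -0.0585, 0.0007]
orientation: [0.406, 3.115, 0.0]
contact_force: [0.1, 0.2, 0.3]
grip_width: 0.0855
gripper_force: 0.0
clock: 22.6
tcp_pos: [0.4611, -0.0585, 0.001]
orientation: [0.406, 3.115, 0.001]
contact_force: [-1.2, 0.5, 7.5]
grip_width: 0.0513
gripper_force: 24.7
```

```bash
python3 -m crank '[[0,0,0.06,0,-1],[0,0,0.12,0,-1],[0,0,0.15,0,-1],[0,0,0.12,0,-1],[0.12,0,0,0,-1],[0.16,0.05,0,0,-1],[0.16,0.05,0,0,-1],[0.14,0.05,0,0,-1]]'
python3 -m crank '[[0.06,0.01,0,0,-1],[0,0,0,0,-1],[0,0,0,0,-1],[0,0,0,0,-1]]'
python3 - <<'E'
from h import *
print(r.get_obs()['tcp_pos']); im,m=snap('wrist','w6.png')
E
```

```text
clock: 23.27
tcp_pos: [0.5789, -0.0279, 0.091]
orientation: [0.405, 3.114, 0.001]
contact_force: [1.0, 0.3, -0.4]
grip_width: 0.0514
gripper_force: 26.5
clock: 23.6
tcp_pos: [0.5875, -0.0273, 0.0901]
orientation: [-0.407, -3.113, 0.001]
contact_force: [0.1, -0.9, 0.4]
grip_width: 0.0512
gripper_force: 26.5
[ 0.58748651 -0.02725575  0.09013279]
```

View pics/w6.png

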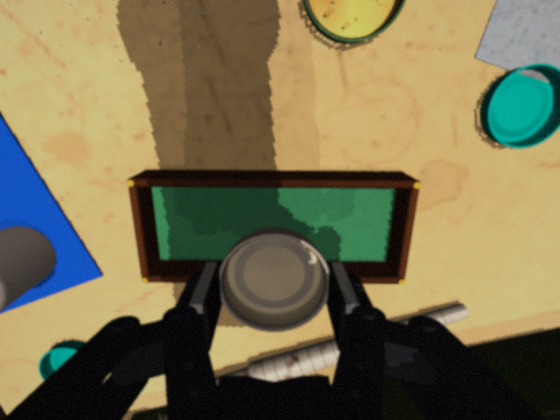

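```bash
python3 - <<'E'
from h import *
w=r.camera_model('wrist')
print(pt(w,274.5,278,.102),pt(w,219,278,.102),pt(w,330,278,.102))
print(np.mean([pt(w,u,v,.032) for u,v in [(129,180),(418,183)]],0)+.039*np.array([.967,-.255,0]))
E
```

```text
[ 0.58201166 -0.02563834  0.102     ] [ 0.57532217 -0.05081664  0.102     ] [ 5.88696965e-01 -4.70231122e-04  1.02000000e-01]
[ 0.59124776 -0.02850831  0.032     ]
```

```bash
python3 -m crank '[[0.022,-0.005,0,0,-1],[0,0,-0.1,0,-1],[0,0,-0.12,0,-1],[0,0,-0.08,0,-1],[0,0,0,0,-1],[0,0,0,0,-1]]'
```

```text
clock: 24.15
tcp_pos: [0.5926, -0.028, 0.0302]
orientation: [-0.407, -3.113, 0.001]
contact_force: [0.1, 0.2, 0.4]
grip_width: 0.0518
gripper_force: 26.5
```

```bash
python3 -m crank '[[0,0,-0.04,0,-1],[0,0,-0.03,0,-1],[0,0,0,0,-1],[0,0,0,0,-1]]'
```

```text
clock: 24.48
tcp_pos: [0.5934, -0.0275, 0.0166]
orientation: [-0.406, -3.115, -0.0]
contact_force: [-0.5, -0.4, -0.1]
grip_width: 0.0512
gripper_force: 26.5
```

```bash
python3 -m crank '[[-0.005,0,-0.025,0,-1],[0,0,-0.015,0,-1],[0,0,0,0,-1],[0,0,0,0,-1]]'
```

```text
clock: 24.82
tcp_pos: [0.5922, -0.0276, 0.0083]
orientation: [-0.406, -3.115, 0.0]
contact_force: [-0.1, 0.4, -0.4]
grip_width: 0.0514
gripper_force: 26.5
```

```bash
python3 -m crank '[[0,0,-0.005,0,-1],[0,0,0,0,-1],[0,0,0,0,1],[0,0,0,0,1],[0,0,0,0,1],[0,0,0,0,1],[0,0,0,0,1],[0,0,0,0,1]]'
python3 -m crank '[[0,0,0.06,0,1],[0,0,0.15,0,1],[0,0,0.2,0,1],[0,0,0.2,0,1],[0,0,0.2,0,1],[-0.05,0,0,0,1],[0,0,0,0,1],[0,0,0,0,1]]'
python3 - <<'E'
from h import *
print(r.get_obs()['tcp_pos']); im,m=snap('wrist','w7.png')
print(px(m,(.589,-.028,.019)))
E
```

```text
clock: 25.48
tcp_pos: [0.5924, -0.0275, 0.0075]
orientation: [0.406, 3.115, 0.0]
contact_force: [-0.2, -0.2, -0.5]
grip_width: 0.0855
gripper_force: 0.0
clock: 26.15
tcp_pos: [0.582, -0.0273, 0.1701]
orientation: [0.406, 3.115, 0.001]
contact_force: [-0.8, -0.8, -0.5]
grip_width: 0.0852
gripper_force: 0.0
[ 0.5820008  -0.02732978  0.17009331]
[275.0227621  200.66368063]
```

View pics/w7.png

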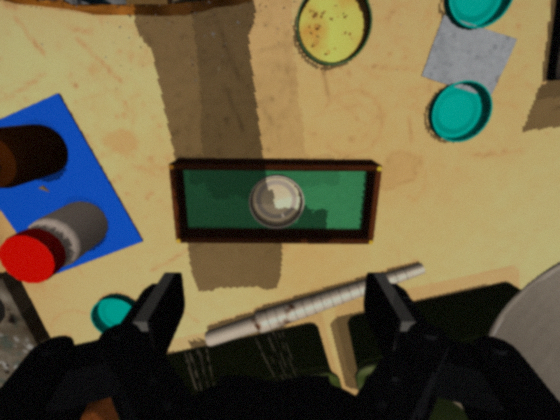

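Tin lies flat in the rack's middle at (276,201); the jar and bottle still stand on the mat. Now for the bottle.

```bash
python3 -m crank '[[-0.08,-0.12,0,0,1],[-0.08,-0.17,0,0,1],[-0.08,-0.17,0,0,1],[-0.08,-0.17,0,0,1],[-0.08,-0.17,0,0,1],[-0.076,-0.14,0,0,1],[0,-0.08,0,0,1],[0,0,0,0,1]]'
python3 -m crank '[[0,0,0,0,1],[0,0,0,0,1]]'
```

```text
clock: 26.87
tcp_pos: [0.485, -0.236, 0.1688]
orientation: [-0.416, -3.112, 0.003]
contact_force: [0.7, 0.8, -0.6]
grip_width: 0.0857
gripper_force: 0.0
clock: 27.03
tcp_pos: [0.4873, -0.2304, 0.1685]
orientation: [-0.404, -3.114, -0.001]
contact_force: [0.1, -0.2, 0.3]
grip_width: 0.0852
gripper_force: 0.0
```

Down 0.132 (0.66 units).

```bash
python3 -m crank '[[0,-0.005,-0.15,0,1],[0,0,-0.15,0,1],[0,0,-0.15,0,1],[0,0,-0.12,0,1],[0,0,-0.06,0,1],[0,0,-0.02,0,1],[0,0,0,0,1],[0,0,0,0,1]]'
python3 -m crank '[[0,0,0,0,-1],[0,0,0,0,-1],[0,0,0,0,-1],[0,0,0,0,-1],[0,0,0,0,-1],[0,0,0,0,-1],[0,0,0,0,-1],[0,0,0,0,-1]]' 40
```

```text
clock: 27.7
tcp_pos: [0.4881, -0.2325, 0.0404]
orientation: [0.405, 3.114, -0.0]
contact_force: [0.2, 0.9, 0.3]
grip_width: 0.0858
gripper_force: 0.0
clock: 28.37
tcp_pos: [0.488, -0.2327, 0.0407]
orientation: [0.405, 3.113, 0.001]
contact_force: [-0.6, 1.4, 6.9]
grip_width: 0.0463
gripper_force: 40.0
```

```bash
python3 -m crank '[[0,0,0.06,0,-1],[0,0,0.12,0,-1],[0,0,0.18,0,-1],[0,0,0.18,0,-1],[0,0,0.12,0,-1],[0.08,0.1,0,0,-1],[0.09,0.16,0,0,-1],[0.09,0.16,0,0,-1]]'
python3 -m crank '[[0.09,0.17,0,0,-1],[0.09,0.17,0,0,-1],[0.08,0.17,0,0,-1],[0.06,0.17,0,0,-1],[0.02,0.12,0,0,-1],[0,0.06,0,0,-1],[0,0,0,0,-1],[0,0,0,0,-1]]'
```

```text
clock: 29.03
tcp_pos: [0.5396, -0.1488, 0.1733]
orientation: [0.411, 3.112, 0.0]
contact_force: [0.7, 0.1, -2.2]
grip_width: 0.0464
gripper_force: 41.8
clock: 29.7
tcp_pos: [0.6066, 0.0226, 0.1719]
orientation: [-0.405, -3.115, 0.001]
contact_force: [-0.2, -0.8, -1.4]
grip_width: 0.046
gripper_force: 41.8
```

Need dy +0.005; then down to about 0.05.

```bash
python3 -m crank '[[0,0.025,-0.1,0,-1],[0,0,-0.15,0,-1],[0,0,-0.15,0,-1],[0,0,-0.12,0,-1],[0,0,-0.06,0,-1],[0,0,0,0,-1],[0,0,0,0,-1]]'
```

```text
clock: 30.28
tcp_pos: [0.6072, 0.0265, 0.0561]
orientation: [0.409, 3.115, -0.001]
contact_force: [-0.1, 0.1, -0.8]
grip_width: 0.0458
gripper_force: 41.8
```

```bash
python3 -m crank '[[0,0,-0.03,0,-1],[0,0,-0.02,0,-1],[0,0,0,0,-1],[0,0,0,0,-1]]'; python3 -m crank '[[0,0,-0.006,0,-1],[0,0,0,0,-1],[0,0,0,0,-1]]'
```

```text
clock: 30.62
tcp_pos: [0.6075, 0.0285, 0.046]
orientation: [0.405, 3.115, 0.001]
contact_force: [0.9, 0.8, -1.0]
grip_width: 0.0461
gripper_force: 41.8
clock: 30.87
tcp_pos: [0.6073, 0.0286, 0.0445]
orientation: [0.405, 3.115, 0.0]
contact_force: [-0.9, -1.0, -1.9]
grip_width: 0.0462
gripper_force: 41.8
```

```bash
python3 -m crank '[[0,0,-0.006,0,-1],[0,0,0,0,-1],[0,0,0,0,-1]]'
```

```text
clock: 31.12
tcp_pos: [0.6077, 0.0285, 0.0438]
orientation: [0.406, 3.115, 0.001]
contact_force: [-1.4, 0.5, 5.3]
grip_width: 0.0461
gripper_force: 42.4
```

```bash
python3 -m crank '[[0,0,0,0,1],[0,0,0,0,1],[0,0,0,0,1],[0,0,0,0,1],[0,0,0,0,1],[0,0,0,0,1],[0,0,0.1,0,1],[0,0,0.18,0,1]]'
python3 -m crank '[[0,0,0.18,0,1],[0,0,0.18,0,1],[-0.02,-0.1,0,0,1],[-0.03,-0.17,0,0,1],[-0.03,-0.17,0,0,1],[-0.03,-0.18,0,0,1],[-0.03,-0.18,0,0,1],[-0.03,-0.18,0,0,1]]'
python3 -m crank '[[-0.02,-0.17,0,0,1],[0,-0.12,0,0,1],[0,0,0,0,1],[0,0,0,0,1]]'
```

```text
clock: 31.78
tcp_pos: [0.6042, 0.0285, 0.0962]
orientation: [-0.404, -3.108, 0.004]
contact_force: [-0.0, 0.2, -0.5]
grip_width: 0.0855
gripper_force: 0.0
clock: 32.45
tcp_pos: [0.5727, -0.169, 0.1712]
orientation: [0.405, 3.115, 0.0]
contact_force: [0.9, 0.1, -0.8]
grip_width: 0.0856
gripper_force: 0.0
clock: 32.78
tcp_pos: [0.5685, -0.2275, 0.1712]
orientation: [0.411, 3.114, -0.001]
contact_force: [-0.1, -0.3, -0.8]
grip_width: 0.0854
gripper_force: 0.0
```

```bash
python3 -m crank '[[0,0,-0.15,0,1],[0,0,-0.15,0,1],[0,0,-0.15,0,1],[0,0,-0.12,0,1],[0,0,-0.07,0,1],[0,0,-0.04,0,1],[0,0,0,0,1],[0,0,0,0,1]]'
python3 -m crank '[[0,0,0,0,-1],[0,0,0,0,-1],[0,0,0,0,-1],[0,0,0,0,-1],[0,0,0,0,-1],[0,0,0,0,-1],[0,0,0,0,-1],[0,0,0,0,-1]]' 40
```

```text
clock: 33.45
tcp_pos: [0.5699, -0.2254, 0.0358]
orientation: [0.405, 3.115, -0.0]
contact_force: [0.1, -0.1, 0.4]
grip_width: 0.0851
gripper_force: 0.0
clock: 34.12
tcp_pos: [0.5699, -0.2259, 0.0364]
orientation: [0.406, 3.113, 0.0]
contact_force: [-1.5, 0.8, 5.1]
grip_width: 0.0464
gripper_force: 40.7
```

```bash
python3 -m crank '[[0,0,0.06,0,-1],[0,0,0.12,0,-1],[0,0,0.18,0,-1],[0,0,0.14,0,-1],[0.01,0.1,0,0,-1],[0.01,0.15,0,0,-1],[0.01,0.15,0,0,-1],[0.01,0.15,0,0,-1]]'
python3 -m crank '[[0,0.1,0,0,-1],[0,0.05,0,0,-1],[0,0,0,0,-1],[0,0,-0.1,0,-1],[0,0,-0.15,0,-1],[0,0,-0.1,0,-1],[0,0,0,0,-1],[0,0,0,0,-1]]'
```

```text
clock: 34.78
tcp_pos: [0.5771, -0.1146, 0.1362]
orientation: [0.407, 3.114, 0.001]
contact_force: [0.2, -0.9, -1.3]
grip_width: 0.0463
gripper_force: 42.0
clock: 35.45
tcp_pos: [0.5764, -0.0877, 0.065]
orientation: [-0.409, -3.113, 0.002]
contact_force: [0.3, -0.5, -1.3]
grip_width: 0.0461
gripper_force: 41.9
```

```bash
python3 -m crank '[[0.005,0.004,-0.05,0,-1],[0,0,-0.04,0,-1],[0,0,-0.02,0,-1],[0,0,0,0,-1],[0,0,0,0,-1]]'; python3 -m crank '[[0,0,-0.005,0,-1],[0,0,0,0,-1],[0,0,0,0,-1]]'
```

```text
clock: 35.87
tcp_pos: [0.5782, -0.0848, 0.0432]
orientation: [-0.406, -3.115, -0.0]
contact_force: [-0.7, 0.1, -0.8]
grip_width: 0.0465
gripper_force: 42.0
clock: 36.12
tcp_pos: [0.5784, -0.0847, 0.0424]
orientation: [0.405, 3.115, 0.0]
contact_force: [0.3, -0.3, -1.3]
grip_width: 0.0465
gripper_force: 42.0
```

```bash
python3 -m crank '[[0,-0.008,-0.009,0,-1],[0,0,0,0,-1],[0,0,0,0,-1]]'; python3 -m crank '[[0,0,-0.006,0,-1],[0,0,0,0,-1],[0,0,0,0,-1]]'
```

```text
clock: 36.37
tcp_pos: [0.5781, -0.0865, 0.0403]
orientation: [-0.406, -3.115, 0.0]
contact_force: [-1.0, -0.4, -1.5]
grip_width: 0.0461
gripper_force: 42.0
clock: 36.62
tcp_pos: [0.5783, -0.0865, 0.0395]
orientation: [0.406, 3.115, 0.0]
contact_force: [-1.3, -0.3, 3.9]
grip_width: 0.0464
gripper_force: 42.5
```

Contact with the floor; release, rise, back off and look.

```bash
python3 -m crank '[[0,0,0,0,1],[0,0,0,0,1],[0,0,0,0,1],[0,0,0,0,1],[0,0,0,0,1],[0,0,0,0,1],[0,0,0.1,0,1],[0,0,0.18,0,1]]'
python3 -m crank '[[0,0,0.18,0,1],[0,0,0.18,0,1],[-0.1,0.02,0.18,0,1],[-0.1,0.02,0.15,0,1],[-0.1,0.02,0.1,0,1],[0,0,0,0,1],[0,0,0,0,1],[0,0,0,0,1]]'
python3 - <<'E'
from h import *
print(r.get_obs()['tcp_pos']); a,m=snap('wrist','w8.png'); b,_=snap('side','s8.png')
b=cv2.resize(b[140:360,210:390],None,fx=1.91,fy=1.91)
cv2.imwrite('pics/f.png',np.hstack([a[:,:420],b[:420]]))
E
```

```text
clock: 37.28
tcp_pos: [0.5754, -0.0858, 0.0924]
orientation: [-0.404, -3.108, 0.002]
contact_force: [0.4, 0.4, 0.1]
grip_width: 0.0852
gripper_force: 0.0
clock: 37.95
tcp_pos: [0.5183, -0.074, 0.2528]
orientation: [0.405, 3.115, 0.001]
contact_force: [1.0, 0.6, -0.1]
grip_width: 0.0852
gripper_force: 0.0
[ 0.51830171 -0.07396657  0.25277566]
```

View pics/f.png

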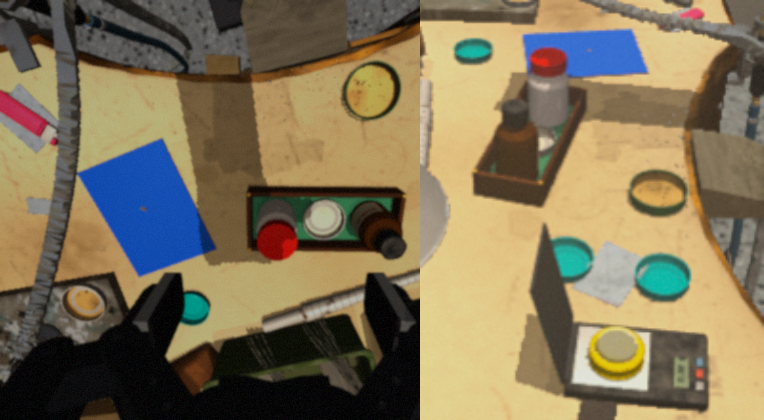

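The bottle (right end), tin (323,218) and jar (left end) stand upright in the rack. The pot is on the plate and the mat is empty.

```bash
python3 -c "
from bench import r
print(r.hand_in())"
```

```text
the job is handed in; nothing more can be done
None
```

The job is done and handed in at about 38 s: the yellow pot is on the scale's plate, the steel tin is in the middle of the rack, the bottle and jar are upright back at their own ends, and the green-rimmed tin was left alone.

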